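# Stop the shaker, clear the stray rack, reset the stop

## Task

An empty tube rack has walked off the shaker's carriage and stands on the bed in its path. Make the shaker safe by pressing the mushroom stop on its housing until it latches down, then, with the stop still latched, lift the rack out and stand it gently upright on the bench, clear of the shaker and of the dropper bottle. Only then turn the mushroom clockwise to reset it, so that it springs back up, and leave the bottle as it is.

Things in the scene. Friction and masses are not known exactly. Their poses are not given: they have to be found in the camera images.
- shaker: Bench shaker, white, fixed, 440 long (its own x) by 200 wide (y), mm. Origin: centre of its underside, on the bench; x runs from the control housing to the rear. Housing: x -220 to -130, full width, flat top at z 85; the mushroom stop is on it at x -175, y 0. Carriage: x 35 to 190, full width, with a clamped well plate, up to z 104; rear block to x 220, z 78. Carriage and plate do not move.
- bed (a point): Centre of the free part of the shaker's bed, at (-47.5, 0, 42) mm in the shaker's frame: a flat steel tray, top at z 42, 165 mm long between housing and carriage; two guide rods (12 mm thick, centre at z 62) run along it at y -83 and +83.
- stop_top (a point): Centre of the top of the mushroom stop's head: round, 50 mm diameter, 18 mm thick, upright axis; its ribbed rim lies 6 to 15 mm below this point. This point is 129 mm above the bench when up, 123 mm when latched. Below the head: housing top at 85 mm, bezel 64 mm wide up to 88 mm, collar 36 mm wide up to 99 mm.
- stop (a joint): How far the mushroom is pressed down, m: 0 up, 0.006 fully down. Over-centre spring: it takes about 9 N to push it past the middle (0.003), then it snaps down and stays latched at 0.006.
- stop_twist (a joint): Turn of the mushroom's head, rad, growing clockwise seen from above: 0 to 0.9 (end stop). A light spring (0.03 N m/rad) turns it back to 0 when let go. While latched, an inner cam lifts the head 5.5 mm per rad (0.05 to 0.18 N m, as the grip drags on the rim); past about 0.6 rad it is over the middle and springs up, at the latest when the fingers let go.
- tube_rack: Empty perforated rack, 52 (its own x) by 122 (y) by 92 (z) mm, about 0.2 kg, stiff walls; origin: centre of its underside. It stands on the shaker's bed, its long side across the shaker. Grasp it from above across its 52 mm, near the middle of its length.
- dropper: Loose dropper bottle, 27 mm diameter, 84 high, standing on the bench to the right of the shaker's housing (negative y), its axis 35 to 50 mm from it; origin: centre of its underside. Leave it standing where it is.

How it is judged (in metres and radians):
On the way, in this order (a step that is already met when the one before it is completed fails the run):
1. the stop is pressed and latched while the rack still stands on the bed (value of joint stop above 0.0045 m and distance of tube_rack from where it was at the start of the episode below 0.02 m and contact force between the fingers and shaker below 0.5 N), for 0.2 s.
2. the rack stands upright on the bench, let go, not touching the shaker, and the stop is still latched (value of joint stop above 0.0045 m and height (world z) of tube_rack below 0.006 m and angle between tube_rack's own z axis and vertical below 0.1 rad and contact force between the fingers and tube_rack below 0.1 N and contact force between tube_rack and shaker below 0.1 N), for 0.2 s.
3. the head is turned clockwise by more than 0.35 rad and has come up past the middle (value of joint stop_twist above 0.35 rad and value of joint stop below 0.003 m), for 0.02 s.
At the end, for the whole second after the job is handed in: The mushroom stop is up again (within 1.5 mm of its top position), and the rack stands still and upright (within 0.1 rad) on the bench top (underside within 6 mm of it), touching neither the shaker nor the dropper bottle (value of joint stop below 0.0015 m and height (world z) of tube_rack between -0.006 and 0.006 m and angle between tube_rack's own z axis and vertical below 0.1 rad and contact force between tube_rack and shaker below 0.1 N and contact force between tube_rack and dropper below 0.1 N and linear speed of tube_rack below 0.02 m/s).
It fails at once if the rack is lifted more than 15 mm over the bed while the stop is not latched (value of joint stop below 0.003 m and z of tube_rack in the frame of shaker above 0.057 m and horizontal distance between tube_rack and bed below 0.09 m).
It fails at once if the rack is tipped by more than 0.6 rad (angle between tube_rack's own z axis and vertical above 0.6 rad).
It fails at once if the rack is dropped (moves faster than 0.7 m/s while no finger touches it) (linear speed of tube_rack above 0.7 m/s and contact force between the fingers and tube_rack below 0.1 N).
It fails at once if the dropper bottle is moved or knocked by more than 30 mm (distance of dropper from where it was at the start of the episode above 0.03 m).
It also fails if it takes over 56 s, if anything falls off the work surface, if the arm or the gripper's body presses on something with over 40 N, if the wrist force passes 120 N, or if a joint passes its speed limit or range.

## Robot

A 6-joint arm with a two-finger parallel gripper is mounted at the origin on a cart in front of the work surface, level with it; the furniture and walls round the work are solid. World frame = base frame: x ahead of the robot, y to its left, z up, the work surface at z = 0. Lengths are in mm, angles in rad, forces in N, time in s.
With the tool pointing down it reaches from about 300 to 750 mm from the base axis. Payload 8.5 kg.
Tool frame: the origin (TCP) lies at the very end of the fingers, on their centre line; the grasp point (between the pads) lies 19 mm behind it; z points along the fingers, y is the line along which they close (so a half turn about z gives the same grasp; the last joint's range is limited). The gripper opens to 88 mm and grips with 3 to 60 N. Pads are 18 mm wide; open, the fingers measure 123 mm over their backs; the gripper's body (75 mm by 187 mm) begins 45 mm behind the grasp point.
Start: joints at [0.901, 0.381, 1.297, -0, 1.464, -0.215], TCP at [241.594, 494.077, 238.748] pointing down, gripper open.
Joint ranges: [-3.11, 3.11], [-0.89, 2.33], [0.22, 2.48], [-1.42, 4.56], [0.17, 2.85], [-2.88, 2.88]. Speed limits (rad/s): [2.39, 2.39, 3.14, 3.14, 3.14, 3.14].

## Interface

Orientations are given as a unit quaternion [x, y, z, w].
In Python, from bench import manip gives the robot as it stands. Calls block until the motion is done:
- manip.move_pose(position, orientation): joint-space move of the TCP to a pose.
- manip.servo_line(position, attitude=None, feed=150, guard=None): straight line of the TCP; attitude=None keeps the orientation; feed is the mean speed in mm/s. With guard (N) it stops when the force on the tool has changed by that much, and returns True; else False.
- manip.set_joints(angles): joint-space move.
- manip.ungrasp() and manip.grab(grasp_force=None): open the fingers fully, or close them until they stop; grasp_force is the grip in N (None keeps the last).
- manip.pause(seconds).
- manip.ik(position, orientation): joint angles nearest the present ones, or None.
- manip.read_state(): the state.
- manip.grab_frame(name): name is "scene" or "top"; returns a dict with "pixels" (384x512x3 uint8, blue, green, red), "depth" (384x512 float32, mm along the optical axis (not along the pixel's ray), 0 where there is no reading), "fx", "fy", "cx", "cy" (pixels), "dist_coeffs" ([k1, k2, p1, p2, k3] as OpenCV has them; the pictures are not rectified), "view" (4x4, takes a point from world to camera coordinates). Camera axes: x right, y up, looking along -z (the intrinsics and any distortion apply to the point x, -y, -z); pixel columns grow to the right and rows downward; lengths in mm; the calibration is good to about 2 mm. A picture is of the moment at which its call begins.
A pose or a line that the arm cannot do raises manip.MotionError and nothing moves.
- manip.close_job(): hands the job in; it is judged then, once.
Trained networks look in the newest picture that a camera, given by its name, has taken for a name from the list of things; names that differ only in an ending like _2 or _b are one class to them, and where a whole thing is asked for, a point or a joint stands for the part that bears it (a point fixed in the world has none). Each returns a list of dicts, best first, with "confidence" (0 to 1); they miss things now and then, are a little off and sometimes report something else, mostly with a low value. They report only what shows in the picture. A call takes as long as a camera call.
- manip.trace(target, camera): "pixels" (384x512 bool, what is visible of it) and "bbox" ([centre column, centre row, width, height] in pixels, round what is visible of it).
- manip.place_of(target, camera): "pixel" ([column, row] in pixels: a listed point, or the origin of a listed thing).
The state is a dict: "time": time; "joint_positions": joint angles; "dq": joint speeds; "joint_efforts": joint torques, N m; "ee_pos": TCP position; "tcp_rot": TCP orientation; "wrist_force": force on the tool from outside, world axes, zero at the start; "torque": the same for the moment, N m; "grip_width": finger opening in mm; "grasp_force": force on a finger pad.
Only numpy, scipy, OpenCV 4.12 (cv2) and the standard library are available. Lean on these libraries where they do the work, as an engineer would, in place of code of your own. Each camera call takes 0.05 s, during which the arm holds its last target. There are 200 camera calls.

## Working session

There is one attempt and no reset: what is moved stays moved. The work goes in short steps, each a Python script; the robot and the scene stay as the last script left them, time stands still between calls to the robot, and variables do not carry over. Pictures are saved under pics/ and viewed, at most 10 in all, crops included, and the job is handed in when it is done.

```bash
mkdir -p pics
cat > h.py <<'E'
import numpy as np, cv2
from bench import manip
from scipy.spatial.transform import Rotation as R
def cloud(f):
    K=np.array([[f["fx"],0,f["cx"]],[0,f["fy"],f["cy"]],[0,0,1.]])
    v,u=np.mgrid[0:384,0:512]
    p=cv2.undistortPoints(np.stack([u,v],-1).reshape(-1,1,2).astype(np.float64),K,np.array(f["dist_coeffs"],float)).reshape(384,512,2)
    d=f["depth"].astype(float)
    c=np.stack([p[...,0]*d,-p[...,1]*d,-d],-1)
    V=np.array(f["view"],float)
    w=(c-V[:3,3])@V[:3,:3]
    w[d==0]=np.nan
    return w
def ray(f,px):
    K=np.array([[f["fx"],0,f["cx"]],[0,f["fy"],f["cy"]],[0,0,1.]])
    p=cv2.undistortPoints(np.array([[px]],float),K,np.array(f["dist_coeffs"],float))[0,0]
    V=np.array(f["view"],float)
    return -V[:3,:3].T@V[:3,3], V[:3,:3].T@np.array([p[0],-p[1],-1])
def at_z(f,px,z):
    o,d=ray(f,px); return o+d*(z-o[2])/d[2]
def down(yaw): # tool z down, tool y along world direction yaw
    y=np.array([np.cos(yaw),np.sin(yaw),0]);z=np.array([0,0,-1.])
    return R.from_matrix(np.stack([np.cross(y,z),y,z],1)).as_quat()
def stat():
    s=manip.read_state(); print("t",round(s["time"],2),"p",np.round(s["ee_pos"],1),"w",np.round(s["grip_width"],1),"gf",np.round(s["grasp_force"],1),"F",np.round(s["wrist_force"],1),"q",np.round(s["joint_positions"],2)); return s
E
python3 - <<'E'
from h import *
stat()
for c in("top","scene"):
    f=manip.grab_frame(c); cv2.imwrite(f"pics/{c}0.png",f["pixels"]); w=cloud(f)
    print(c,"cam",np.round(ray(f,[256,192])[0]))
    for n in("shaker","stop_top","tube_rack","dropper"):
        for r in manip.trace(n,c)[:2]:
            m=r["pixels"]; P=w[m]; P=P[~np.isnan(P[:,0])]
            zt=np.percentile(P[:,2],97) if len(P) else 0
            T=P[abs(P[:,2]-zt)<8]
            rc=cv2.minAreaRect(T[:,:2].astype(np.float32)) if len(T)>3 else None
            print(n,round(r["confidence"],2),np.round(r["bbox"]),m.sum(),"ztop",round(zt,1),rc)
    for n,z in(("shaker",0),("bed",42),("stop_top",129),("tube_rack",42),("dropper",0)):
        for r in manip.place_of(n,c)[:2]: print(n,round(r["confidence"],2),np.round(r["pixel"],1),np.round(at_z(f,r["pixel"],z),1))
np.set_printoptions(suppress=True)
E
```

```text
t 0.0 p [241.4 493.9 238.1] w 87.9 gf 0.0 F [ 0.4  0.4 -0.4] q [ 0.9   0.38  1.3   0.    1.46 -0.22]
top cam [505.  78. 961.]
shaker 0.88 [215. 166.  94. 145.] 10094 ztop 126.7 ((478.9458923339844, 184.3720703125), (49.284759521484375, 49.88901138305664), 72.3708724975586)
stop_top 0.73 [207. 212.  20.  20.] 394 ztop 131.7 ((478.93670654296875, 183.60032653808594), (44.757240295410156, 47.175811767578125), 77.34166717529297)
tube_rack 0.88 [212. 145.  60.  33.] 1552 ztop 134.1 ((633.6295166015625, 181.67047119140625), (122.7579574584961, 52.77335739135742), 81.08038330078125)
dropper 0.33 [210. 214.  26.  22.] 463 ztop 131.6 ((478.673095703125, 184.9412384033203), (47.48020553588867, 48.21270751953125), 78.77293395996094)
shaker 0.78 [216.9 141.5] [660.4 181.4   0. ]
bed 0.97 [217.1 160.1] [608.2 175.6  42. ]
stop_top 0.88 [206.9 212.7] [482.9 186.9 129. ]
tube_rack 0.91 [213.8 152.3] [627.1 184.   42. ]
dropper 0.54 [275.4 200.3] [512.7  31.6   0. ]
scene cam [  56. -412.  573.]
shaker 0.93 [255. 189. 185. 128.] 10195 ztop 118.3 ((470.7642822265625, 175.88525390625), (31.031190872192383, 51.21591567993164), 58.29246139526367)
stop_top 0.75 [198. 183.  25.  14.] 317 ztop 129.9 ((474.11865234375, 181.211669921875), (47.02448654174805, 43.229209899902344), 1.30516517162323)
tube_rack 0.69 [256. 169.  47.  61.] 2041 ztop 132.3 ((630.299072265625, 181.61453247070312), (123.95649719238281, 54.335880279541016), 80.94328308105469)
dropper 0.67 [263. 236.  14.  37.] 354 ztop 76.7 ((506.57293701171875, 37.54829025268555), (8.89848804473877, 11.309165954589844), 58.930015563964844)
shaker 0.64 [264.6 197.7] [652.9 169.2   0. ]
bed 0.95 [248.3 191. ] [602.6 174.2  42. ]
stop_top 0.59 [197.4 178.9] [471.1 188.4 129. ]
tube_rack 0.74 [254.  184.5] [632.1 184.8  42. ]
dropper 0.68 [260.7 251.8] [503.6  35.9   0. ]
```

```bash
python3 - <<'E'
import cv2
a=cv2.imread("pics/top0.png");b=cv2.imread("pics/scene0.png")
cv2.imwrite("pics/top0b.png",cv2.resize(a,(768,576)));cv2.imwrite("pics/scene0b.png",cv2.resize(b,(768,576)))
E
python3 - <<'E'
from h import *
np.set_printoptions(suppress=True,precision=1)
f=manip.grab_frame("top");w=cloud(f)
# housing top plane z~85 near the stop, carriage z
for lo,hi,xr in((80,90,(400,560)),(36,48,(500,720)),(92,112,(640,900)),(72,82,(780,950))):
    m=(w[...,2]>lo)&(w[...,2]<hi)&(w[...,0]>xr[0])&(w[...,0]<xr[1])&(w[...,1]>50)&(w[...,1]<320)
    mm=cv2.morphologyEx(m.astype(np.uint8),cv2.MORPH_OPEN,np.ones((3,3)))>0
    P=w[mm]; print(lo,len(P),P[:,2].mean(),cv2.minAreaRect(P[:,:2].astype(np.float32)))
# obstacles map: all above 15mm, coarse
m=(w[...,2]>12)
P=w[m]; H={}
for x in range(150,1000,50): print(x,''.join('%5d'%(lambda q:q[:,2].max() if len(q) else 0)(P[(abs(P[:,0]-x)<25)&(abs(P[:,1]-y)<25)]) for y in range(500,-500,-50)))
E
```

```text
80 2756 85.17899979104713 ((479.23455810546875, 184.6739501953125), (198.06048583984375, 88.66374206542969), 87.045166015625)
36 3296 42.343730586892704 ((610.432373046875, 169.21688842773438), (181.21051025390625, 172.73765563964844), 87.18675994873047)
92 338 97.89954810286812 ((749.5368041992188, 170.6439208984375), (176.8380584716797, 12.869242668151855), 86.81809997558594)
72 0 nan ((0.0, 0.0), (0.0, 0.0), 0.0)
150     0    0    0    0    0    0    0    0    0    0    0    0    0    0    0    0    0    0    0  226
200     0  385  348    0    0    0    0    0    0    0    0    0    0    0    0    0    0    0    0  223
250   391  468  479    0    0    0    0    0    0    0    0    0    0    0    0    0    0    0    0  219
300   395  449    0    0    0    0    0    0    0    0    0    0    0    0    0    0    0    0    0  216
350     0    0    0    0    0    0    0    0    0    0    0    0    0    0    0    0    0    0    0  215
400     0    0    0    0    0    0   75   73    0    0    0    0    0    0    0    0    0    0    0  213
450     0    0    0    0   90   89  132  131   89 
[... 488 characters left out ...]
0    0    0    0   91   90   91   90   39    0  348  349    0    0    0    0    0    0  225
750    29   29   30    0    0  106  103  103  107   42    0  185    0    0    0    0    0    0    0  201
800    28    0   20    0    0    0    0    0    0    0    0    0    0    0    0    0    0    0    0   21
850     0    0    0    0    0    0    0    0    0    0    0    0    0    0    0    0    0    0    0    0
900     0    0    0    0    0    0    0    0    0    0    0    0    0    0    0    0    0    0    0    0
950     0    0    0    0    0    0    0    0    0    0    0    0    0    0    0    0    0    0    0    0<stdin>:8: RuntimeWarning: Mean of empty slice.
  ret = ret.dtype.type(ret / rcount)
```

View pics/top0b.png

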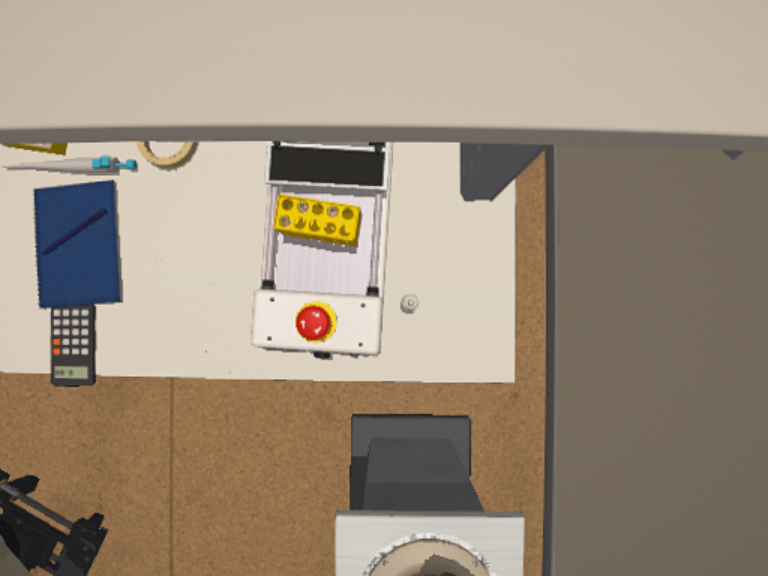

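View pics/scene0b.png

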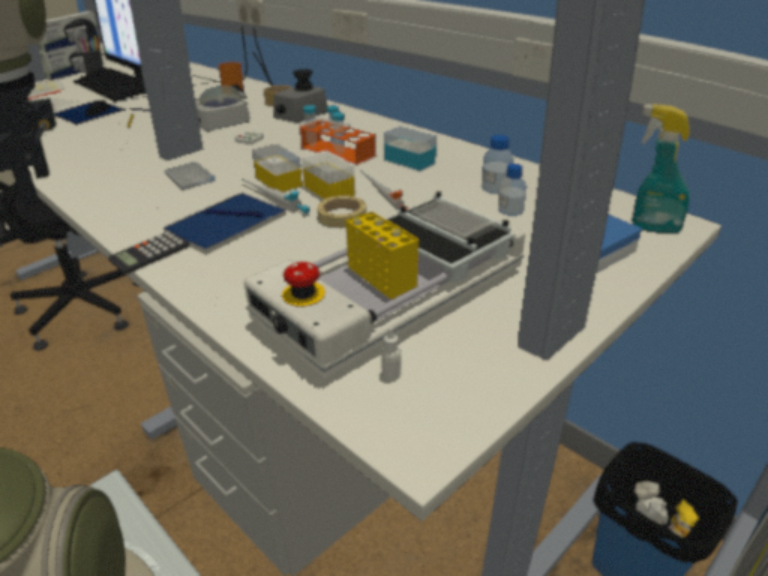

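The top view shows the red stop at about (313,322), the yellow rack at (318,220) and the bottle at (409,302), with free bench on the left around (190,270). In the scene view the rack stands upright on the bed. The network positions agree with both pictures. I'll press the stop next.

Run:
```python
from h import *
S=[479,184.5]
# yaw plan for the twist
for y in np.arange(-3.0,3.2,0.4):
    q=manip.ik([*S,94],down(y)); q2=manip.ik([632,182,104],down(y))
    print(round(y,1),None if q is None else np.round(q,2), None if q2 is None else np.round(q2[5],2))
yaw=-0.1 if manip.ik([*S,160],down(-0.1)) is not None else np.pi-0.1
s=manip.read_state(); y0=R.from_quat(s["tcp_rot"]).as_matrix()[:,1]; print("y0",y0, np.arctan2(y0[1],y0[0]))
manip.grab(10)
manip.move_pose([*S,200],s["tcp_rot"]); stat()
manip.servo_line([*S,140],feed=100)
print(manip.servo_line([*S,119.5],feed=15,guard=25)); stat()
manip.servo_line([*S,190],feed=100); stat()
f=manip.grab_frame("top");w=cloud(f)
r=manip.trace("stop_top","top")
for i in r[:1]: P=w[i["pixels"]]; print(np.nanpercentile(P[:,2],[50,80,95]))
cv2.imwrite("pics/top1.png",f["pixels"]); 
g=manip.grab_frame("scene"); cv2.imwrite("pics/s1.png",cv2.resize(g["pixels"][130:280,140:340],(800,600)))
w=cloud(g)
for i in manip.trace("stop_top","scene")[:1]: P=w[i["pixels"]]; print(np.nanpercentile(P[:,2],[50,80,95]))
```

```text
-3.0 None None
-2.6 [ 0.14  0.48  1.61 -0.    1.05  2.74] 2.7
-2.2 [ 0.14  0.48  1.61 -0.    1.05  2.34] 2.3
-1.8 [ 0.14  0.48  1.61 -0.    1.05  1.94] 1.9
-1.4 [ 0.14  0.48  1.61 -0.    1.05  1.54] 1.5
-1.0 [ 0.14  0.48  1.61 -0.    1.05  1.14] 1.1
-0.6 [ 0.14  0.48  1.61 -0.    1.05  0.74] 0.7
-0.2 [ 0.14  0.48  1.61 -0.    1.05  0.34] 0.3
0.2 [ 0.14  0.48  1.61 -0.    1.05 -0.06] -0.1
0.6 [ 0.14  0.48  1.61 -0.    1.05 -0.46] -0.5
1.0 [ 0.14  0.48  1.61 -0.    1.05 -0.86] -0.9
1.4 [ 0.14  0.48  1.61 -0.    1.05 -1.26] -1.3
1.8 [ 0.14  0.48  1.61 -0.    1.05 -1.66] -1.7
2.2 [ 0.14  0.48  1.61 -0.    1.05 -2.06] -2.1
2.6 [ 0.14  0.48  1.61 -0.    1.05 -2.46] -2.5
3.0 [ 0.14  0.48  1.61 -0.    1.05 -2.86] None
y0 [4.39272180e-01 8.98354022e-01 4.96834684e-05] 1.1160079843185036
t 3.81 p [478.7 185.3 200.2] w 0.5 gf 0.0 F [-0.4  0.3  0.4] q [ 0.14  0.35  1.46  0.    1.33 -0.98]
True
t 5.67 p [479.1 184.5 123.3] w 0.5 gf 3.6 F [-2.1 -0.2  7.5] q [ 0.14  0.44  1.58 -0.    1.13 -0.98]
t 6.49 p [478.7 184.4 189.4] w 0.3 gf 0.0 F [ 0.7  0.6 -0. ] q [ 0.14  0.36  1.48 -0.    1.3  -0.98]
[120.31255661 122.5613196  123.57521512]
```

The head now measures 123 mm high, so the stop is latched. Next is the rack.

Run:
```python
from h import *
yaw=np.deg2rad(-9); d=np.array([np.cos(yaw),np.sin(yaw)])
c=np.array([632.3,181.6])-4*d
manip.servo_line([*S,230] if False else [479,184.5,230],feed=150)
manip.ungrasp()
manip.move_pose([*c,220],down(yaw))
manip.servo_line([*c,150],feed=120)
print(manip.servo_line([*c,104],feed=60,guard=8)); stat()
manip.grab(20); s=stat()
p=s["ee_pos"]
print(manip.servo_line([p[0],p[1],p[2]+15],feed=40)); stat()
manip.servo_line([p[0],p[1],p[2]+85],feed=80); stat()
g=manip.grab_frame("scene"); cv2.imwrite("pics/s2.png",cv2.resize(g["pixels"][60:285,130:430],(800,600)))
w=cloud(g); m=manip.trace("tube_rack","scene")
if m:
    P=w[m[0]["pixels"]]; P=P[~np.isnan(P[:,0])]; print(np.percentile(P[:,2],[2,5,50,95]))
```

```text
False
t 11.22 p [628.6 182.3 104.4] w 87.9 gf 0.0 F [ 0.1  0.8 -0.3] q [ 0.1   0.67  1.18 -0.    1.29  0.26]
t 11.85 p [628.7 182.2 104.3] w 51.9 gf 19.9 F [ 1.7 -0.3  1. ] q [ 0.1   0.67  1.18 -0.    1.29  0.26]
False
t 12.38 p [628.6 182.2 119.3] w 52.1 gf 19.9 F [ 0.  -1.2 -1.6] q [ 0.1   0.66  1.16 -0.    1.32  0.26]
t 13.41 p [628.5 182.1 188.6] w 52.1 gf 19.9 F [ 0.5 -0.6 -1.7] q [ 0.1   0.6   1.06 -0.    1.48  0.26]
[129.54240885 132.82469109 178.56252461 215.62994222]
```

View pics/s2.png

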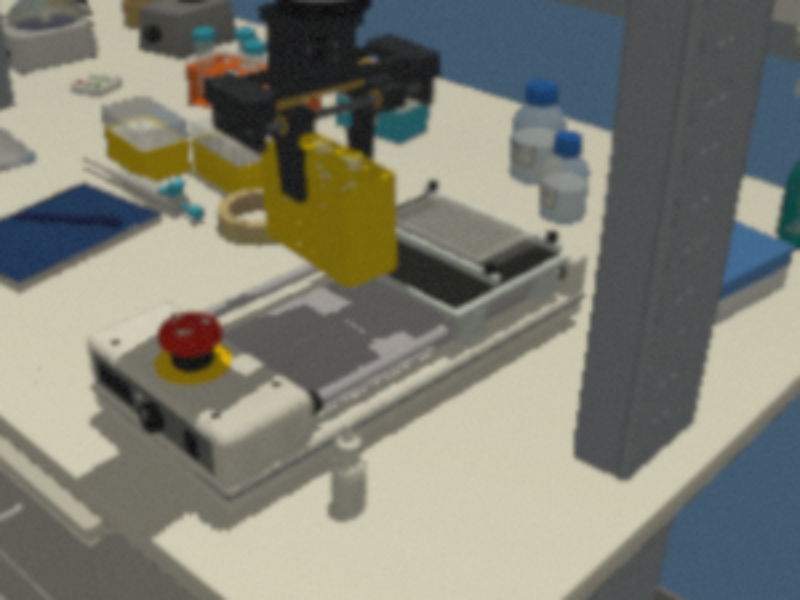

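The rack hangs level in the gripper at about (330,210), above the bed, and the bottle is undisturbed at (348,480). I'll carry it left and set it down.

Run:
```python
from h import *
manip.servo_line([600,395,188],feed=150)
manip.servo_line([540,395,150],down(np.deg2rad(-3)),feed=150)
manip.servo_line([540,395,72],feed=80)
print(manip.servo_line([540,395,59],feed=12,guard=4)); stat()
manip.ungrasp(); manip.pause(0.3); stat()
manip.servo_line([540,395,210],feed=120)
manip.move_pose([440,250,250],down(0.6)) 
f=manip.grab_frame("top");w=cloud(f);cv2.imwrite("pics/top3.png",cv2.resize(f["pixels"],(768,576)))
for n in("tube_rack","stop_top"):
  for r in manip.trace(n,"top")[:1]:
    P=w[r["pixels"]];P=P[~np.isnan(P[:,0])];zt=np.percentile(P[:,2],95);T=P[abs(P[:,2]-zt)<7]
    print(n,r["confidence"],zt,cv2.minAreaRect(T[:,:2].astype(np.float32)))
stat()
```

```text
True
t 17.63 p [540.1 395.   62.1] w 52.0 gf 19.8 F [ 0.4 -1.3  4.9] q [ 0.45  0.74  1.17 -0.    1.23  0.51]
t 18.62 p [539.5 394.7  61.1] w 87.9 gf 0.0 F [ 0.4  0.2 -0.4] q [ 0.46  0.74  1.17 -0.    1.23  0.51]
tube_rack 0.8 91.68112290018698 ((544.5631713867188, 394.88909912109375), (124.4809341430664, 52.2631721496582), 87.14010620117188)
stop_top 0.96 124.88704444756134 ((478.90582275390625, 184.6293487548828), (48.21324920654297, 47.114288330078125), 22.47525978088379)
t 20.97 p [440.6 250.6 249.4] w 88.5 gf 0.0 F [ 0.7  0.3 -0.2] q [ 0.28  0.3   1.39  0.    1.45 -0.32]
```

View pics/top3.png

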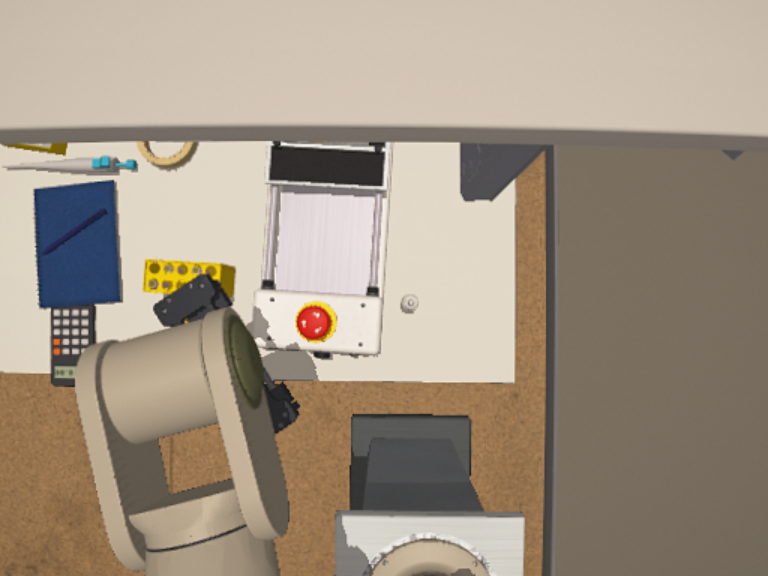

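The rack stands upright on the bench at about (190,278), 92 mm tall and clear of the shaker. The bottle at (409,302) has not moved and the stop is still latched. Next I'll twist it clockwise.

Run:
```python
from h import *
S=[479,184.6]
manip.move_pose([*S,180],down(0.4))
manip.servo_line([*S,130],feed=100)
print(manip.servo_line([*S,94],feed=50,guard=8)); stat()
manip.grab(18); stat()
manip.servo_line([*S,98.4],down(-0.4),feed=2.2)
s=stat(); print(s["torque"])
manip.pause(0.3)
manip.ungrasp(); manip.pause(0.3); stat()
manip.servo_line([*S,180],feed=80)
manip.move_pose([420,300,250],down(0.4))
f=manip.grab_frame("top");w=cloud(f);cv2.imwrite("pics/top4.png",f["pixels"])
for n in("tube_rack","stop_top"):
  for r in manip.trace(n,"top")[:1]:
    P=w[r["pixels"]];P=P[~np.isnan(P[:,0])];zt=np.percentile(P[:,2],95);T=P[abs(P[:,2]-zt)<7]
    print(n,r["confidence"],zt,cv2.minAreaRect(T[:,:2].astype(np.float32)))
g=manip.grab_frame("scene"); cv2.imwrite("pics/s4.png",cv2.resize(g["pixels"][60:285,130:430],(800,600)))
for i in manip.trace("stop_top","scene")[:1]: P=cloud(g)[i["pixels"]]; print(np.nanpercentile(P[:,2],[50,80,95]))
stat()
```

```text
False
t 22.98 p [479.2 184.6  94.2] w 88.1 gf 0.0 F [ 0.6  0.7 -0.3] q [ 0.14  0.48  1.61  0.    1.05 -0.26]
t 23.65 p [477.4 184.1  93.9] w 48.9 gf 18.0 F [-6.7 -4.4  6.5] q [ 0.14  0.48  1.62 -0.    1.05 -0.26]
t 25.27 p [476.1 184.1  98.1] w 49.1 gf 18.0 F [-11.9  -4.1   7.7] q [ 0.14  0.47  1.61 -0.    1.07  0.54]
[-0.5888365   1.92953552  0.04292096]
t 26.58 p [479.  184.6  98.4] w 87.9 gf 0.0 F [-0.3 -0.5  0.3] q [0.14 0.47 1.61 0.   1.06 0.54]
stop_top 0.93 130.78266485078535 ((478.9969177246094, 184.05364990234375), (47.264442443847656, 48.35978317260742), 69.6604995727539)
[127.04919944 128.66381607 129.65068572]
t 28.64 p [420.5 299.1 249.3] w 88.1 gf 0.0 F [-0.7 -0.4  0.4] q [ 0.39  0.31  1.37 -0.    1.46 -0.01]
```

View pics/s4.png

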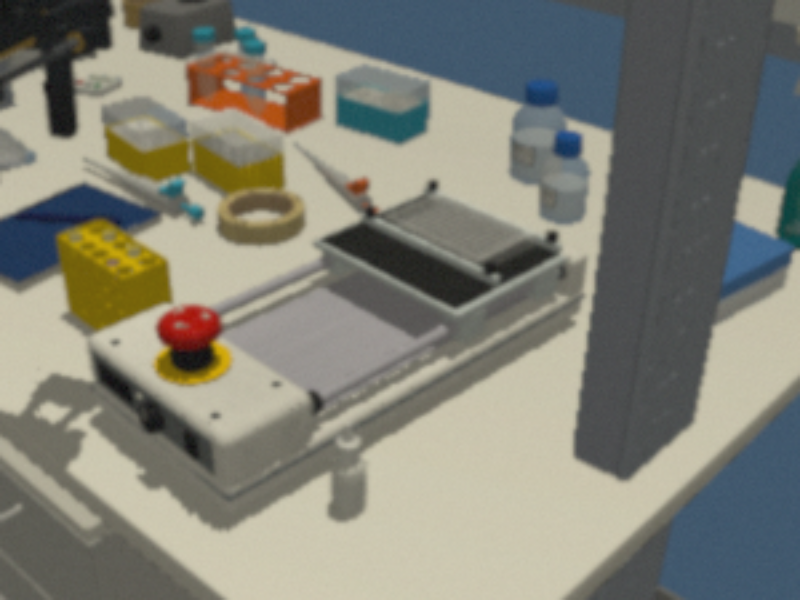

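The head measures 129–131 mm high, so the stop is up, and the rack at (115,275) and bottle at (348,480) stand undisturbed. The head may only have popped up as I let go. While it is up I'll repeat the turn lightly so that step 3 is certain.

Run:
```python
from h import *
S=[475.8,183.2]
manip.move_pose([*S,180],down(0.4))
manip.servo_line([*S,101],feed=80,guard=8)
manip.grab(8); stat()
manip.servo_line([*S,102],down(-0.35),feed=0.8)
s=stat(); print(s["torque"])
manip.pause(0.2); manip.ungrasp(); manip.pause(0.2)
manip.servo_line([*S,180],feed=100)
manip.move_pose([380,200,280],down(0.4))
f=manip.grab_frame("top");w=cloud(f)
for r in manip.trace("stop_top","top")[:1]: print(np.nanpercentile(w[r["pixels"]][:,2],[50,95]))
g=manip.grab_frame("scene");w=cloud(g);cv2.imwrite("pics/s5.png",cv2.resize(g["pixels"][60:285,130:430],(800,600)))
for n in("stop_top","tube_rack","dropper"):
  for r in manip.trace(n,"scene")[:1]:P=w[r["pixels"]]; print(n,r["confidence"],np.nanmedian(P,0),np.nanpercentile(P[:,2],[50,95]))
stat()
```

```text
t 31.08 p [477.1 183.6 101.3] w 49.2 gf 8.0 F [ 6.1  1.8 -2. ] q [ 0.14  0.46  1.61  0.    1.06 -0.26]
t 31.98 p [475.7 183.5 101.5] w 49.6 gf 8.0 F [ 1.9  4.4 -8.1] q [0.14 0.46 1.61 0.   1.07 0.48]
[ 0.60413103 -0.1681154  -0.01422737]
[127.61636469 130.8443577 ]
stop_top 0.63 [470.41613648 176.81321433 127.02743061] [127.02743061 129.55436098]
tube_rack 0.57 [524.81628653 384.98833404  71.70216684] [71.70216684 90.29267246]
dropper 0.69 [501.69529325  33.60806624  39.44578952] [39.44578952 72.78083687]
t 35.02 p [380.3 199.9 279.3] w 88.2 gf 0.0 F [-0.1 -0.1  0.9] q [ 0.21  0.14  1.52 -0.    1.49 -0.19]
```

View pics/s5.png

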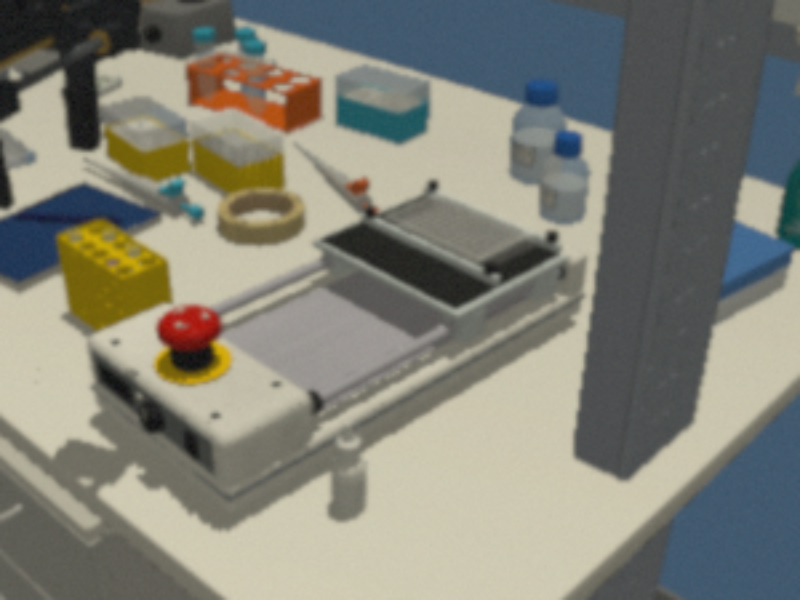

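The stop is up at (190,328), the rack stands upright on the bench at (115,275), and the bottle is untouched at (348,480). I'm handing in the job.

```bash
python3 -c "
from bench import manip
print(manip.close_job())"
```

```text
the job is handed in; nothing more can be done
None
```

I pressed the stop until it latched, stood the rack upright on the bench clear of the shaker and bottle, then reset the stop clockwise so it sprang up, and handed the job in (the hand-in returned no verdict).

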